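# Wind open the bread case

## Task

Open the bread case for selling: take the crank from the wooden board, fit it fully down onto the square shaft of the winder and turn it counter-clockwise (seen from above) until the cover is all the way open. Then lift the crank off, lay it gently back on the board, flat, bottom down and wholly on the board, and let go. Leave the cover open, and do not shift or knock over the two loose tins standing near the winder.

Things in the scene. Friction and masses are not known exactly. Their poses are not given: they have to be found in the camera images.
- crank: Loose crank, 0.5 to 0.8 kg, lying bottom down as it also works. Square steel hub 48 x 48 x 36 mm high with a square through-hole 23 mm wide (lowest 6 mm stepped wider, to 25 and 27 mm), sides parallel to x and y. Origin: centre of the hole at the underside; x along the bar to the grip, z up. It fits on the shaft in any of four quarter turns, with about 0.15 rad of play.
- crank_hub (a point): Mid-height of the crank's hub, 16 mm from the hole's centre towards the bar and 18 mm above the underside: a good place to lift it, across the 48 mm wide hub; the centre of mass lies about 23 mm from the hole's centre. The aluminium bar, 22 mm wide and 26 mm high, its flat bottom level with the hub's, is free from 26 to 94 mm from the hole's centre.
- crank_grip (a point): On the axis of the crank's upright wooden grip, 66 mm above the crank's underside and 110 mm from the hole's centre. The grip is a round post 24 mm in diameter, from 28 to 96 mm above the underside; it spins freely on its pin, so fingers can hold it without turning as the crank goes round.
- shaft_seat (a point): On the axis of the upright, greased square steel shaft on the winder, at the shoulder where the crank's underside rests when fully down, 135 mm above the table. The shaft is 20 mm square and rises 42 mm above this point (top 8 mm tapered to 14 mm), so 6 mm shows above a seated crank. x and y are perpendicular to its flats and turn with it; z up.
- shaft (a joint): Angle of the square shaft in rad: 0 = cover shut, grows counter-clockwise seen from above, stop at 3.9 = cover fully open. Starts between 0 and 1. Light friction (0.12 N m); stays where it is left.
- cover (a joint): Opening of the ribbed aluminium cover in m: 0 shut, 0.16 fully open. It is geared to the shaft (0.041 m per rad) and slides away from the winder under the fixed hood.
- case: Fixed bread case (wood and glass, loaves inside) with its winder, a grey box 90 x 90 x 115 mm under a round boss 72 mm wide, 20 mm high. Origin: on the table under the shaft's axis. The case spans y = 60 to 520 and x = -120 to 120 mm here; its highest part, the hood, is 129 mm above the table, so a seated crank swings clear over everything.
- board: Plain plywood board, 260 x 260 x 12 mm, fixed, on which the crank lies. Origin: centre of its underside (on the table); its top is 12 mm higher.
- tin_a: Bystander: upright tin with a paper label, diameter 74, height 85 mm; origin at the centre of its underside.
- tin_b: Bystander: another tin like it, standing near the winder too.

How it is judged:
By the outcome, as a careful person would: the job done as asked, in the order asked, and still so for the second after the job is handed in, with the robot touching nothing.
It also fails if it takes over 72 s, if anything falls off the work surface, if the arm or the gripper's body presses on something with over 40 N, if the wrist force passes 120 N, or if a joint passes its speed limit or range.

## Robot

A 6-joint arm with a two-finger parallel gripper is mounted at the origin on the work surface. World frame = base frame: x ahead of the robot, y to its left, z up, the work surface at z = 0. Lengths are in mm, angles in rad, forces in N, time in s.
With the tool pointing down it reaches from about 350 to 775 mm from the base axis. Payload 7.3 kg.
Tool frame: the origin (TCP) lies at the very end of the fingers, on their centre line; the grasp point (between the pads) lies 19 mm behind it; x points along the fingers, y is the direction in which the jaws open and shut, and the axes are right-handed (so a half turn about x gives the same grasp; the last joint's range is limited). The gripper opens to 92 mm and grips with 3 to 60 N. Pads are 19 mm wide; open, the fingers measure 130 mm over their backs; the gripper's body (75 mm by 190 mm) begins 47 mm behind the grasp point.
Start: joints at [1.148, 0.342, 1.524, -0, 1.275, -0.146], TCP at [143.456, 505.04, 226.741] pointing down, gripper open.
Joint ranges: [-2.53, 2.53], [-0.77, 2.02], [0.04, 2.7], [-1, 4.14], [0.28, 2.66], [-3.11, 3.11]. Speed limits (rad/s): [2.57, 2.57, 3.14, 3.14, 3.14, 3.14].

## Interface

Orientations are given as [roll, pitch, yaw] about the fixed x, y, z axes, in that order (R = Rz(yaw) Ry(pitch) Rx(roll)).
In Python, from plant import bot gives the robot as it stands.
- The arm moves only by the tool step_arm, never from a script. Its argument "targets" is a list that holds one entry, the list of rows, each a list of 4 numbers: the shift along the tool's x, y, z in m, then the turn about the tool's x in degrees. A call has exactly 5 rows; each row is the pose to reach, as a shift and turn from the pose measured when the call began, along the tool's axes at that moment; what a row does not reach only later rows make up. A row lasts 1/12 s, in which the tool goes at most 41.7 mm and 7.16 degrees, less where a joint would pass 70% of its speed; a pose out of reach is approached as far as the arm can. A call with a gripper value outside its range is refused whole. "jaw" is the closure, from 0 (fully open) to 1 (shut), set as the call begins (left out, the last holds). The fingers move at their own pace and stop on an object; the grip force is fixed at half the most. Time passes only in rows, so rows that repeat a pose let the fingers close, or fill a call up. It gives the time, the measured TCP pose, the force and the opening at its end, in the units of the state.
- bot.get_obs(): the state, without advancing time (a new reading comes with each control period).
- bot.capture(name): name is "scene" or "top" or "wrist"; returns a dict with "color" (400x640x3 uint8, red, green, blue), "depth" (400x640 float32, mm along the optical axis (not along the pixel's ray), 0 where there is no reading), "fov_y" (degrees; the focal length in pixels is half the picture's height over the tangent of half this angle, whatever the lens; pixels are square), "cx", "cy" (the principal point, pixels), "rvec" (rotation vector, rad) and "tvec" (3), from world to camera coordinates, as OpenCV has them. Camera axes: x right, y down, z forward; pixel columns grow to the right and rows downward; lengths in mm; the calibration is good to about 2 mm. A picture is of the moment at which its call begins.
- bot.close_job(): hands the job in, once; it reports no verdict.
The state is a dict: "time": time; "joint_positions": joint angles; "dq": joint speeds; "tau": joint torques, N m; "tool_pos": TCP position; "tcp_rot": TCP orientation; "contact_force": force on the tool from outside, world axes, zero at the start; "moment": the same for the moment, N m; "grip_width": finger opening in mm.
Only numpy, scipy, OpenCV 4.12 (cv2) and the standard library are available. Lean on these libraries where they do the work, as an engineer would, in place of code of your own. Each camera call takes 0.05 s, during which the arm holds its last target. There are 200 camera calls.

## Working session

There is one attempt and no reset: what is moved stays moved. The work goes in short steps, Python scripts to look and compute and a tool call to move; the robot and the scene stay as the last step left them, time stands still between calls to the robot, and variables do not carry over. Pictures are saved under pics/ and viewed, about 8 in all and at most 12, crops included, and the job is handed in when it is done.

Besides the shell and the picture viewer there is one more tool, called in YAML: its name, and indented under it one key for each argument. step_arm: Moves the arm, as the interface text tells. Its arguments: {"type":"object","properties":{"targets":{"type":"array","items":{"type":"array","items":{"type":"array","items":{"type":"number"}}}},"jaw":{"type":"number"}},"required":["targets"]}

```bash
ls; mkdir -p pics
cat > h.py <<'E'
import numpy as np, cv2
from scipy.spatial.transform import Rotation as R
from plant import bot
def cap(n):
    c=bot.capture(n); h,w=c['depth'].shape
    c['f']=h/2/np.tan(np.radians(c['fov_y'])/2)
    c['R']=cv2.Rodrigues(np.array(c['rvec'],float))[0]; c['t']=np.array(c['tvec'],float).ravel()
    return c
def cloud(c):
    v,u=np.mgrid[:c['depth'].shape[0],:c['depth'].shape[1]]; d=c['depth']
    p=np.dstack([(u-c['cx'])/c['f']*d,(v-c['cy'])/c['f']*d,d])
    w=(p-c['t'])@c['R']; w[d==0]=np.nan
    return w
def onplane(c,u,v,z):
    r=np.array([(u-c['cx'])/c['f'],(v-c['cy'])/c['f'],1])@c['R']; o=-c['t']@c['R']
    return o+r*(z-o[2])/r[2]
def save(c,n): cv2.imwrite('pics/'+n,cv2.cvtColor(c['color'],cv2.COLOR_RGB2BGR))
E
python3 - <<'E'
from h import *
o=bot.get_obs(); print(o)
import numpy as np
im=[]
for n in('scene','top'):
    c=cap(n); print(n,c['f'],c['cx'],c['cy'],-c['t']@c['R']); save(c,n+'1.png'); np.savez('pics/'+n+'1.npz',**{k:v for k,v in c.items()})
E
```

```text
pics
{'time': 0.0, 'joint_positions': array([ 1.14801214e+00,  3.42700164e-01,  1.52500147e+00, -1.65804902e-05,
        1.27535801e+00, -1.45976616e-01]), 'dq': array([ 0.00180669,  0.00027307,  0.00189131, -0.00157927, -0.0006628 ,
        0.00028793]), 'tau': array([-3.94624039e-04, -4.31230259e+01, -2.44220066e+01,  7.17854965e-02,
        5.58582775e-02, -1.40252309e-04]), 'tool_pos': array([143.28587854, 504.66484099, 226.06207858]), 'tcp_rot': array([-1.70596548,  1.56932925, -1.98276822]), 'contact_force': array([-1.02629656, -0.27030766, -0.55719896]), 'moment': array([0.01276462, 0.00226929, 0.00986433]), 'grip_width': 91.54871745181303}
scene 483.89971473897765 324.0832221494163 200.35131301070714 [1118.2653178  -489.80728819  865.36336517]
top 400.77503123838335 317.008813074686 202.6671659685045 [ 464.18667375  -43.49043822 1020.12440475]
```

View pics/scene1.png

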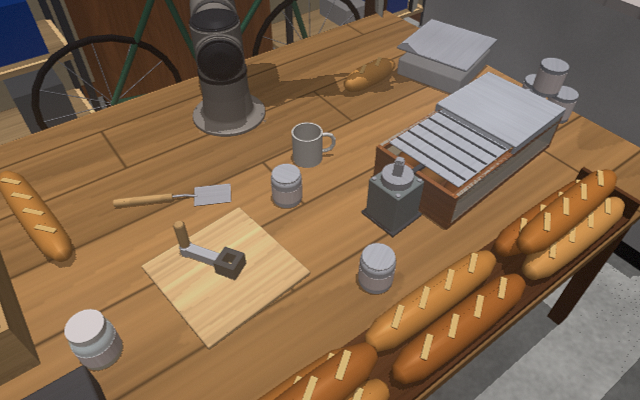

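View pics/top1.png

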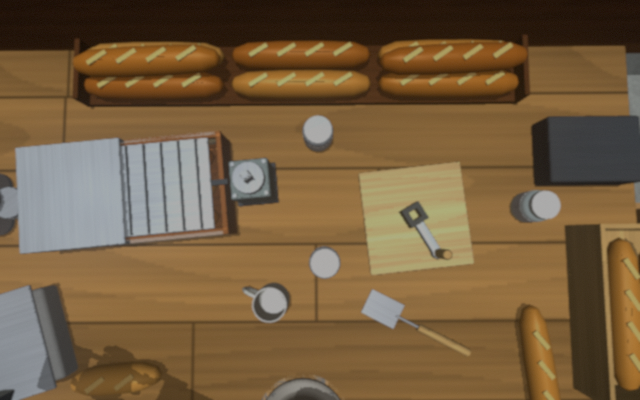

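The scene view shows the crank on the board (hub 230,262; grip 181,235), the winder shaft at (398,165), and tins at (287,186) and (377,268). In the top view the hub is at (414,214), the grip at (446,254), the shaft at (249,178), and the tins at (318,130) and (325,262).

Run:
```python
from h import *
C={}
for n in('top','scene'):
    c=dict(np.load(f'pics/{n}1.npz')); C[n]=c; c['W']=cloud(c)
def rect(p):
    r=cv2.minAreaRect(p.astype(np.float32)); return np.round(r[0],1),np.round(r[1],1),round(r[2],1)
boxes={'top':dict(crank=(395,195,460,268),shaft=(228,155,275,205),tinA=(298,110,340,155),tinB=(305,242,345,282),board=(350,155,480,280)),
'scene':dict(crank=(165,215,250,280),shaft=(365,150,425,235),tinA=(355,240,400,295),tinB=(268,160,305,210),board=(140,205,312,350))}
for n,c in C.items():
    for k,(a,b,d,e) in boxes[n].items():
        P=c['W'][b:e,a:d].reshape(-1,3); P=P[~np.isnan(P[:,0])]
        bands={'crank':[(43,53),(32,42),(95,112)],'shaft':[(150,185),(172,182),(130,140),(110,118)],'tinA':[(80,90)],'tinB':[(80,90)],'board':[(8,16)]}[k]
        for lo,hi in bands:
            q=P[(P[:,2]>lo)&(P[:,2]<hi)]
            if len(q)>5: print(n,k,lo,hi,len(q),q.mean(0).round(1),rect(q[:,:2]))
# cropped views
out=[]
t=C['top']['color']; s=C['scene']['color']
A=cv2.resize(t[150:210,220:300],(640,480)[::1] and (400,300),interpolation=cv2.INTER_CUBIC)
B=cv2.resize(t[195:270,390:490],(400,300),interpolation=cv2.INTER_CUBIC)
D=cv2.resize(s[145:220,350:450],(400,300),interpolation=cv2.INTER_CUBIC)
E=cv2.resize(s[210:285,160:260],(400,300),interpolation=cv2.INTER_CUBIC)
cv2.imwrite('pics/crop1.png',cv2.cvtColor(np.vstack([np.hstack([A,B]),np.hstack([D,E])]),cv2.COLOR_RGB2BGR))
```

```text
top crank 43 53 325 [ 504.1 -279.5   47.5] (array([ 468.4, -301.6]), array([139.3,  48.2]), 31.2)
top crank 32 42 332 [ 456. -307.   37.] (array([ 463. , -297.3]), array([146.2,  41.6]), 27.7)
top crank 95 112 94 [ 413.6 -333.   105.9] (array([ 413.2, -333.8]), array([22.4, 22.3]), 26.5)
top shaft 150 185 107 [587.  111.8 171. ] (array([588.6, 113.8]), array([21. , 20.3]), 33.6)
top shaft 172 182 62 [588.1 113.2 175.4] (array([588.5, 113.6]), array([17. , 17.2]), 27.7)
top shaft 130 140 672 [587.4 112.5 134.2] (array([588.3, 113.6]), array([67.9, 71.4]), 0.2)
top shaft 110 118 659 [584.9 109.5 114.1] (array([588.5, 113.3]), array([89.9, 90.2]), 5.3)
top tinA 80 90 611 [709.  -42.8  84.3] (array([709.1, -42.1]), array([64.3, 66.7]), 89.8)
top tinB 80 90 658 [393.8 -57.3  84.6] (array([393.1, -57.6]), array([65. , 64.8]), 89.6)
top board 8 16 9358 [ 501.5 -285.9   11.5] (array([ 500.1, -288.2]), array([260. , 260.2]), 6.1)
scene crank 43 53 423 [ 504.7 -278.4   48. ] (array([ 470.7, -296.6]), array([141.2,  50.2]), 30.1)
scene crank 32 42 453 [ 469.7 -302.2   37.2] (array([ 469.5, -299.8]), array([146.7,  49.5]), 32.6)
scene crank 95 112 115 [ 419.8 -331.2  104.6] (array([ 417.6, -330.5]), array([21.6, 21.3]), 59.2)
scene shaft 150 185 141 [594.6 113.8 167.6] (array([591.6, 117.1]), array([20. , 23.7]), 35.0)
scene shaft 172 182 59 [593.1 116.  175.9] (array([591.5, 117.1]), array([18.8, 21.8]), 29.7)
scene shaft 130 140 482 [596.3 112.3 135.4] (array([591.6, 116.8]), array([69.1, 73.1]), 46.7)
scene shaft 110 118 649 [591.4 136.9 114.6] (array([581.3, 157. ]), array([100.5, 184.1]), 15.5)
scene tinA 80 90 727 [712.9 -39.9  85.6] (array([711.3, -38.2]), array([65.6, 70. ]), 58.4)
scene tinB 80 90 459 [398.4 -53.8  85.1] (array([397.5, -53.4]), array([64.7, 67.3]), 34.4)
scene board 8 16 10808 [ 518.6 -290.9   12.1] (array([ 497.7, -232.8]), array([262.3, 362.7]), 5.9)
```

View pics/crop1.png

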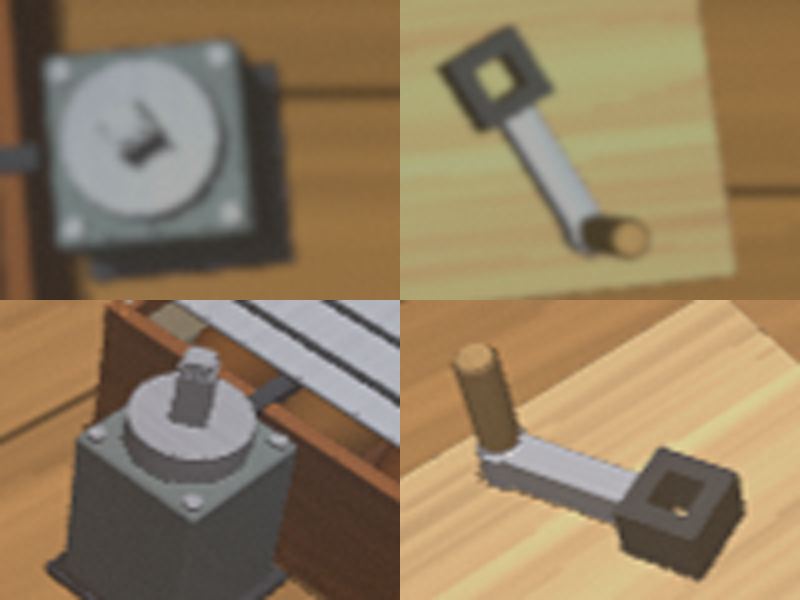

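The crops show square shaft flats at roughly 30° and the crank hub at about 31°, so the two are nearly aligned. I'll look at both with the wrist camera from the same relative pose. First I need the tool axes.

```bash
cat >> h.py <<'E'
def tool():
    o=bot.get_obs(); return o,R.from_euler('xyz',o['tcp_rot']).as_matrix()
def rel(target,yawdir=None):
    "shift in tool axes (m) to world target; optional turn so that jaw axis lies along world angle yawdir (deg)"
    o,M=tool(); s=M.T@(np.array(target)-o['tool_pos'])/1000
    y=M[:,1]; a=np.degrees(np.arctan2(y[1],y[0]))
    print('t',round(o['time'],2),'tcp',o['tool_pos'].round(1),'jaw dir',a.round(1),'w',round(o['grip_width'],1),'F',o['contact_force'].round(1),'q6',o['joint_positions'].round(2))
    print('shift',s.round(4))
    if yawdir is not None:
        # tool x down: positive turn about x is clockwise from above
        t=-(yawdir-a); print('turn',round((t+90)%180-90,1))
    return s
E
python3 - <<'E'
from h import *
o,M=tool(); print(M.round(3))
rel([590,115,330],120); rel([500,-285,230],120); c=cap('wrist'); print(c['f'],-c['t']@c['R'],c['R'].round(2))
E
```

```text
[[-0.001  0.273  0.962]
 [-0.001  0.962 -0.273]
 [-1.    -0.001 -0.   ]]
t 0.1 tcp [143.3 504.7 226.1] jaw dir 74.1 w 92.0 F [ 0.1  0.7 -0.5] q6 [ 1.15  0.34  1.52  0.    1.28 -0.15]
shift [-0.1037 -0.2529  0.5362]
turn -45.9
t 0.1 tcp [143.3 504.7 226.1] jaw dir 74.1 w 92.0 F [ 0.1  0.7 -0.5] q6 [ 1.15  0.34  1.52  0.    1.28 -0.15]
shift [-0.0031 -0.6622  0.5589]
turn -45.9
314.0899742258342 [ 63.95141734 528.61492755 384.17546165] [[ 0.27  0.96 -0.  ]
 [ 0.92 -0.26  0.31]
 [ 0.29 -0.08 -0.95]]
```

step_arm:
  targets:
    - [[-0.004, -0.017, 0.036, 0], [-0.008, -0.034, 0.072, 0], [-0.012, -0.051, 0.108, 0], [-0.016, -0.068, 0.144, 0], [-0.02, -0.085, 0.18, 0]]

```text
time: 0.57
tool_pos: [294.1, 372.4, 246.3]
tcp_rot: [-1.78, 1.569, -2.056]
contact_force: [0.6, -0.6, -0.5]
grip_width: 91.6
```

step_arm:
  targets:
    - [[-0.004, -0.017, 0.036, 0], [-0.008, -0.034, 0.072, 0], [-0.012, -0.051, 0.108, 0], [-0.016, -0.068, 0.144, 0], [-0.02, -0.085, 0.18, 0]]

```text
time: 0.98
tool_pos: [445.2, 239.9, 266.5]
tcp_rot: [-1.961, 1.569, -2.237]
contact_force: [0.1, 1.1, 1.2]
grip_width: 91.8
```

step_arm:
  targets:
    - [[-0.004, -0.017, 0.034, 0], [-0.008, -0.034, 0.068, 0], [-0.012, -0.051, 0.102, 0], [-0.014, -0.068, 0.136, 0], [-0.014, -0.083, 0.174, 0]]

```text
time: 1.4
tool_pos: [590.8, 111.0, 281.0]
tcp_rot: [-1.784, 1.57, -2.06]
contact_force: [1.6, 0.9, 0.6]
grip_width: 91.6
```

step_arm:
  targets:
    - [[0, 0, 0, -7], [0, 0, 0, -14], [0, 0, 0, -21], [0, 0, 0, -28], [0, 0, 0, -35]]

```text
time: 1.82
tool_pos: [590.7, 110.8, 280.5]
tcp_rot: [-2.892, 1.569, -2.552]
contact_force: [0.1, -0.9, -0.6]
grip_width: 91.9
```

Run:
```python
from h import *
rel([590,115,280],120); rel([507,-277,150],120)
c=cap('wrist'); save(c,'w1.png'); np.savez('pics/w1.npz',**c)
```

```text
t 1.82 tcp [590.7 110.8 280.5] jaw dir 109.5 w 91.9 F [ 0.1 -0.9 -0.6] q6 [ 0.06  0.46  1.2  -0.    1.49 -1.85]
shift [0.0005 0.0042 0.0007]
turn -10.5
t 1.82 tcp [590.7 110.8 280.5] jaw dir 109.5 w 91.9 F [ 0.1 -0.9 -0.6] q6 [ 0.06  0.46  1.2  -0.    1.49 -1.85]
shift [ 0.1311 -0.3376 -0.2081]
turn -10.5
```

View pics/w1.png

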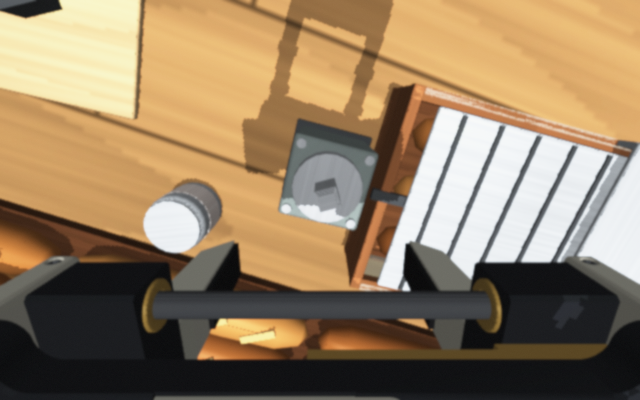

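The wrist view shows the shaft at (325,188) on its boss with the case on the right and tin A at (180,220). Next I'll measure the shaft's position and flats from the wrist depth.

Run:
```python
from h import *
c=dict(np.load('pics/w1.npz')); W=cloud(c)
def rect(p):
    r=cv2.minAreaRect(p.astype(np.float32)); return np.round(r[0],1),np.round(r[1],1),round(r[2],1)
P=W[120:240,270:390].reshape(-1,3)
for lo,hi in((140,165),(150,166),(170,180),(174.5,182),(132,138),(112,117)):
    q=P[(P[:,2]>lo)&(P[:,2]<hi)]; print(lo,hi,len(q),q.mean(0).round(1),rect(q[:,:2]))
# top face edge directions: refined by contour of z>173 mask
m=((W[...,2]>160)&(W[...,2]<185)).astype(np.uint8); m[:,:270]=0;m[:,390:]=0;m[240:]=0
ys,xs=np.nonzero(m); print(xs.min(),xs.max(),ys.min(),ys.max())
P=W[170:260,140:230].reshape(-1,3); q=P[abs(P[:,2]-85)<4]; print('tinA',q.mean(0),rect(q[:,:2]))
# cover edge: bright slats
crop=c['color'][150:225,285:365]; cv2.imwrite('pics/c2.png',cv2.cvtColor(cv2.resize(crop,(640,600),interpolation=cv2.INTER_CUBIC),cv2.COLOR_RGB2BGR))
```

```text
140 165 148 [581.2 112.2 153.2] (array([581.8, 117.4]), array([27.4, 13.6]), 81.5)
150 166 102 [581.1 112.5 158.4] (array([581.8, 117.4]), array([27.4, 13.6]), 81.5)
170 180 422 [587.6 116.2 175.3] (array([588.7, 116.6]), array([19.6, 19.6]), 35.1)
174.5 182 286 [588.6 116.5 176.8] (array([589. , 116.7]), array([15.2, 15.5]), 35.1)
132 138 3169 [586.3 115.7 134.9] (array([588.6, 116.9]), array([70.7, 70.8]), 17.6)
112 117 2491 [578.7 112.7 114.7] (array([588.8, 116.8]), array([89.4, 89.5]), 5.0)
314 341 184 211
tinA [708.66808061 -39.47397347  84.76527043] (array([709.8, -39.5]), array([66.2, 66.3]), 23.7)
```

View pics/c2.png

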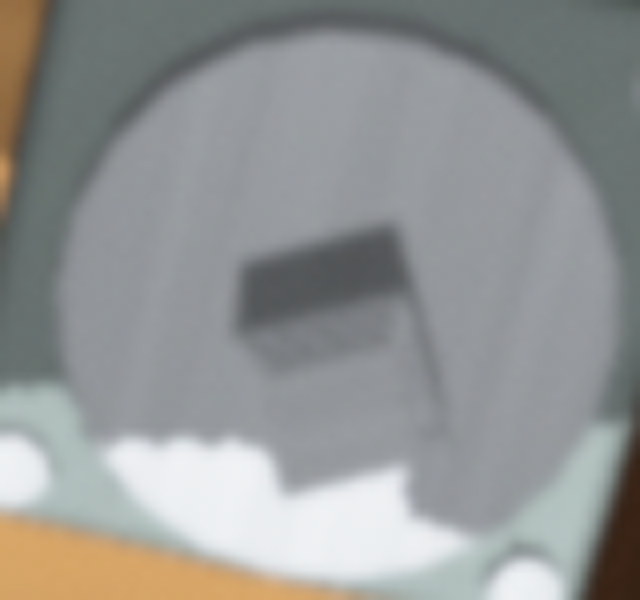

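Wrist reading: the shaft is at (588.8, 116.7) with its flats at 35° and the case at 5°, which puts the shaft angle near 0.52 rad. Next I'll go above the crank.

step_arm:
  targets:
    - [[0.01, -0.034, -0.021, 0], [0.02, -0.068, -0.042, 0], [0.03, -0.102, -0.063, 0], [0.045, -0.135, -0.083, 0], [0.06, -0.168, -0.103, 0]]

```text
time: 2.28
tool_pos: [550.4, -83.8, 220.4]
tcp_rot: [-2.535, 1.569, -2.19]
contact_force: [1.4, -0.4, -0.5]
grip_width: 91.8
```

step_arm:
  targets:
    - [[0.014, -0.034, -0.021, 0], [0.028, -0.068, -0.042, 0], [0.042, -0.102, -0.063, 0], [0.056, -0.135, -0.083, 0], [0.07, -0.168, -0.103, 0]]

```text
time: 2.7
tool_pos: [509.8, -276.3, 150.9]
tcp_rot: [-2.607, 1.569, -2.265]
contact_force: [1.7, -1.1, 0.4]
grip_width: 92.3
```

step_arm:
  targets:
    - [[0, 0, 0, -5], [0, 0, 0, -11], [0, 0, 0, -11], [0, 0, 0, -11], [0, 0, 0, -11]]

```text
time: 3.12
tool_pos: [510.0, -275.8, 151.0]
tcp_rot: [-2.709, 1.569, -2.178]
contact_force: [0.2, 0.8, 0.3]
grip_width: 91.7
```

Run:
```python
from h import *
c=cap('wrist'); save(c,'w2.png'); np.savez('pics/w2.npz',**c); W=cloud(c)
def rect(p):
    r=cv2.minAreaRect(p.astype(np.float32)); return np.round(r[0],1),np.round(r[1],1),round(r[2],1)
d=np.hypot(W[...,0]-507,W[...,1]+277)
q=W[(abs(W[...,2]-48)<4)&(d<36)]; print('hub',len(q),q.mean(0),rect(q[:,:2]))
g=W[(abs(W[...,2]-108)<4)&(np.hypot(W[...,0]-415,W[...,1]+332)<30)]
if len(g): print('grip',len(g),g.mean(0),rect(g[:,:2]))
b=W[(abs(W[...,2]-38)<4)&(np.hypot(W[...,0]-460,W[...,1]+304)<25)]; print('bar',len(b),b.mean(0),rect(b[:,:2]))
rel([507,-277,150],121)
```

```text
hub 2342 [ 507.11076    -275.76591121   47.88227252] (array([ 508. , -275.2]), array([48.6, 48. ]), 31.0)
grip 1315 [ 414.0282841  -331.71440333  107.27449941] (array([ 413.9, -331.7]), array([23. , 22.8]), 78.4)
bar 1496 [ 459.28534782 -304.53509846   37.7210642 ] (array([ 460., -304.]), array([49.7, 22. ]), 31.1)
t 3.17 tcp [ 510.1 -275.8  151.1] jaw dir 120.5 w 92.1 F [-0.6  0.8  0.9] q6 [-0.63  0.51  1.48 -0.    1.15 -2.73]
shift [ 0.0011  0.0005 -0.0033]
turn -0.5
```

View pics/w2.png

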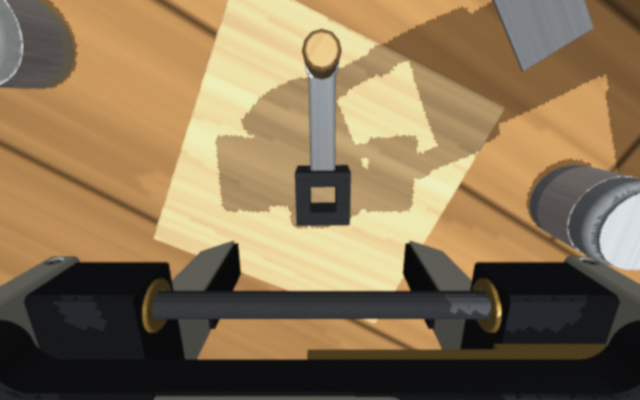

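The wrist view shows the hub at (323,196) and the grip at (322,50). That puts the hub centre at (508, -275.2) with yaw -149°. I'll descend to the hub grasp.

step_arm:
  targets:
    - [[0.02, 0.0015, -0.0175, -0.5], [0.055, 0.0015, -0.0175, -0.5], [0.09, 0.0015, -0.0175, -0.5], [0.115, 0.0015, -0.0175, -0.5], [0.125, 0.0015, -0.0175, -0.5]]

```text
time: 3.58
tool_pos: [492.6, -281.7, 22.8]
tcp_rot: [2.253, 1.565, 2.792]
contact_force: [-0.8, 0.1, 0.1]
grip_width: 92.0
```

Run:
```python
from h import *
rel([494.3,-283.4,18],121)
```

```text
t 3.58 tcp [ 492.6 -281.7   22.8] jaw dir 120.9 w 92.0 F [-0.8  0.1  0.1] q6 [-0.65  0.65  1.63 -0.    0.86 -2.76]
shift [ 0.0048 -0.0024  0.0006]
turn -0.1
```

step_arm:
  targets:
    - [[0.003, -0.0024, 0, 0], [0.005, -0.0024, 0, 0], [0.005, -0.0024, 0, 0], [0.005, -0.0024, 0, 0], [0.005, -0.0024, 0, 0]]

```text
time: 4.0
tool_pos: [494.6, -284.3, 19.3]
tcp_rot: [2.514, 1.568, 3.053]
contact_force: [-0.6, -0.2, 0.2]
grip_width: 91.7
```

step_arm:
  targets:
    - [[0, 0, 0, 0], [0, 0, 0, 0], [0, 0, 0, 0], [0, 0, 0, 0], [0, 0, 0, 0]]
  jaw: 1

```text
time: 4.42
tool_pos: [494.6, -284.3, 19.4]
tcp_rot: [2.538, 1.568, 3.077]
contact_force: [-0.0, 0.1, 0.3]
grip_width: 63.2
```

step_arm:
  targets:
    - [[0, 0, 0, 0], [0, 0, 0, 0], [0, 0, 0, 0], [0, 0, 0, 0], [0, 0, 0, 0]]

```text
time: 4.83
tool_pos: [494.5, -284.2, 19.3]
tcp_rot: [2.471, 1.568, 3.01]
contact_force: [-1.2, 0.5, 0.9]
grip_width: 47.4
```

step_arm:
  targets:
    - [[-0.005, 0, 0, 0], [-0.02, 0, 0, 0], [-0.04, 0, 0, 0], [-0.06, 0, 0, 0], [-0.08, 0, 0, 0]]

```text
time: 5.25
tool_pos: [494.0, -283.7, 99.2]
tcp_rot: [2.231, 1.565, 2.77]
contact_force: [-0.6, -0.3, -6.1]
grip_width: 47.8
```

Run:
```python
from h import *
rel([575,107,220],125)
c=cap('wrist'); save(c,'w3.png'); np.savez('pics/w3.npz',**c); W=cloud(c); o,M=tool()
L=(W-o['tool_pos'])@M   # tool coords: x down, y jaw, z
def rect(p):
    r=cv2.minAreaRect(p.astype(np.float32)); return np.round(r[0],1),np.round(r[1],1),round(r[2],1)
for nm,lo,hi in(('hubtop',-36,-25),('bartop',-25,-16),('griptop',-96,-85)):
    q=L[(L[...,0]>lo)&(L[...,0]<hi)&(abs(L[...,1])<40)&(abs(L[...,2]+45)<85)]
    if nm=='hubtop': q=q[(abs(q[:,1])<26)&(q[:,2]>-30)]
    if len(q)>5: print(nm,len(q),np.median(q,0).round(1),rect(q[:,1:]))
```

```text
t 5.25 tcp [ 494.  -283.7   99.2] jaw dir 120.9 w 47.8 F [-0.6 -0.3 -6.1] q6 [-0.65  0.55  1.56 -0.    1.03 -2.76]
shift [-0.1204  0.2943  0.2696]
turn -4.1
hubtop 652 [-25.4  -3.3  -3.4] (array([ 0. , 11.9]), array([52.1, 46.7]), 0.2)
bartop 5730 [-24.    1.8  -0.3] (array([ -2.4, -19.6]), array([124.5,  73.6]), 69.7)
griptop 9284 [-86.6   4.  -24.8] (array([ -1.9, -59.7]), array([83.5, 80.8]), 86.8)
```

View pics/w3.png

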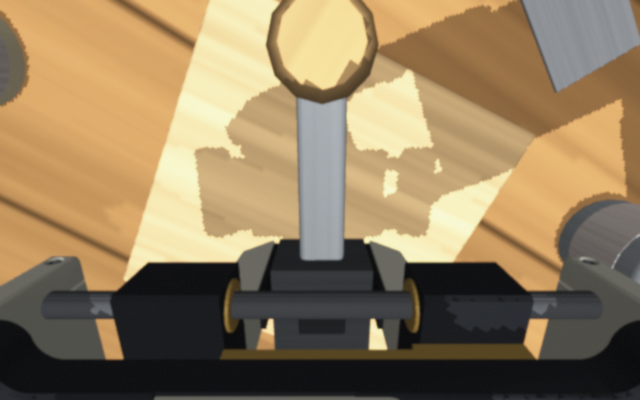

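The crank is held square, with the bar running along column 322. Now I'll carry it to just above the shaft.

step_arm:
  targets:
    - [[-0.03, 0.01, 0.01, 0], [-0.06, 0.027, 0.025, 0], [-0.085, 0.05, 0.046, 0], [-0.105, 0.075, 0.069, 0], [-0.116, 0.1, 0.092, 0]]

```text
time: 5.72
tool_pos: [524.0, -150.8, 220.9]
tcp_rot: [-1.483, 1.567, -0.945]
contact_force: [1.9, 0.1, -6.5]
grip_width: 48.2
```

step_arm:
  targets:
    - [[0, 0.026, 0.024, 0], [0, 0.052, 0.048, 0], [0, 0.078, 0.072, 0], [0, 0.102, 0.094, 0], [0, 0.124, 0.114, 0]]

```text
time: 6.13
tool_pos: [557.7, 16.3, 219.0]
tcp_rot: [-2.142, 1.568, -1.603]
contact_force: [0.6, -1.4, -7.2]
grip_width: 47.9
```

step_arm:
  targets:
    - [[0, 0.018, 0.016, -1], [0, 0.036, 0.032, -2], [0, 0.052, 0.047, -3], [0, 0.064, 0.058, -4], [0, 0.07, 0.063, -4]]

```text
time: 6.55
tool_pos: [575.4, 110.9, 217.1]
tcp_rot: [-3.105, 1.567, -2.494]
contact_force: [-0.7, -0.2, -6.5]
grip_width: 47.7
```

Run:
```python
from h import *
rel([575.5,107.4,200],125)
```

```text
t 6.55 tcp [575.4 110.9 217.1] jaw dir 125.0 w 47.7 F [-0.7 -0.2 -6.5] q6 [ 0.06  0.46  1.36 -0.    1.32 -2.12]
shift [ 0.0171 -0.0029 -0.0018]
turn 0.0
```

step_arm:
  targets:
    - [[0, -0.0029, -0.0018, 0], [0.005, -0.0029, -0.0018, 0], [0.012, -0.0029, -0.0018, 0], [0.02, -0.0029, -0.0018, 0], [0.025, -0.0029, -0.0018, 0]]

```text
time: 6.97
tool_pos: [574.9, 106.4, 190.4]
tcp_rot: [2.969, 1.566, -2.704]
contact_force: [-0.8, -0.9, -7.2]
grip_width: 47.6
```

Run:
```python
from h import *
rel([575.5,107.4,170],125); print(bot.get_obs()['moment'])
c=cap('scene'); s=c['color'][110:250,310:500]; cv2.imwrite('pics/s2.png',cv2.cvtColor(cv2.resize(s,(760,560),interpolation=cv2.INTER_CUBIC),cv2.COLOR_RGB2BGR))
```

```text
t 6.97 tcp [574.9 106.4 190.4] jaw dir 124.9 w 47.6 F [-0.8 -0.9 -7.2] q6 [ 0.05  0.48  1.41 -0.    1.26 -2.13]
shift [0.0204 0.0004 0.0012]
turn -0.1
[ 0.05564251 -0.04051719  0.06518982]
```

View pics/s2.png

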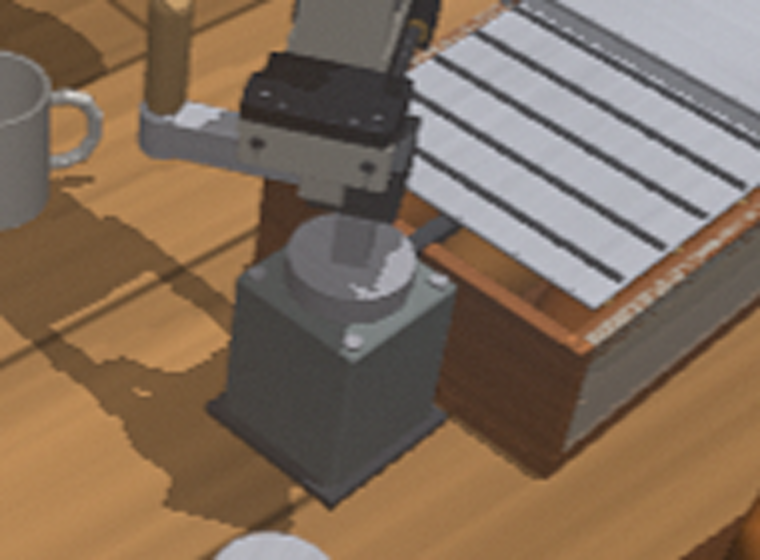

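The hub is directly above the shaft (355,240 in the crop) and looks aligned. I'll lower it in stages and watch the force.

step_arm:
  targets:
    - [[0.003, 0.0004, 0.0012, 0], [0.007, 0.0004, 0.0012, 0], [0.012, 0.0004, 0.0012, 0], [0.017, 0.0004, 0.0012, 0], [0.02, 0.0004, 0.0012, 0]]

```text
time: 7.43
tool_pos: [574.9, 107.5, 168.9]
tcp_rot: [2.855, 1.563, -2.818]
contact_force: [0.2, -0.8, -6.9]
grip_width: 47.7
```

step_arm:
  targets:
    - [[0.003, 0, 0, 0], [0.006, 0, 0, 0], [0.009, 0, 0, 0], [0.012, 0, 0, 0], [0.012, 0, 0, 0]]

```text
time: 7.85
tool_pos: [574.5, 107.4, 156.2]
tcp_rot: [2.82, 1.562, -2.853]
contact_force: [0.5, -0.3, -6.8]
grip_width: 47.8
```

step_arm:
  targets:
    - [[0.003, 0, 0.0005, 0], [0.006, 0, 0.0005, 0], [0.009, 0, 0.0005, 0], [0.011, 0, 0.0005, 0], [0.012, 0, 0.0005, 0]]

```text
time: 8.27
tool_pos: [574.6, 107.7, 143.7]
tcp_rot: [2.802, 1.562, -2.872]
contact_force: [-0.4, 0.2, -7.0]
grip_width: 47.9
```

step_arm:
  targets:
    - [[0.0005, 0, 0, 0], [0.001, 0, 0, 0], [0.0015, 0, 0, 0], [0.002, 0, 0, 0], [0.002, 0, 0, 0]]

```text
time: 8.68
tool_pos: [574.6, 107.6, 142.4]
tcp_rot: [2.829, 1.562, -2.845]
contact_force: [-3.4, -0.4, 0.4]
grip_width: 47.5
```

Seated: TCP z is 142.4, as predicted, and the board or shaft now carries the crank's weight. Release, rise and look.

step_arm:
  targets:
    - [[0, 0, 0, 0], [0, 0, 0, 0], [0, 0, 0, 0], [0, 0, 0, 0], [0, 0, 0, 0]]
  jaw: 0

```text
time: 9.1
tool_pos: [574.8, 107.7, 142.7]
tcp_rot: [2.849, 1.563, -2.824]
contact_force: [0.1, 0.2, 0.5]
grip_width: 76.8
```

step_arm:
  targets:
    - [[0, 0, 0, 0], [-0.01, 0, 0, 0], [-0.04, 0, 0, 0], [-0.075, 0, 0, 0], [-0.11, 0, 0, 0]]

```text
time: 9.52
tool_pos: [575.2, 107.9, 254.3]
tcp_rot: [2.819, 1.562, -2.854]
contact_force: [1.1, -0.2, 0.4]
grip_width: 91.8
```

```bash
cat >> h.py <<'E'
def rect(p):
    r=cv2.minAreaRect(p.astype(np.float32)); return np.round(r[0],1),np.round(r[1],1),round(r[2],1)
E
python3 - <<'E'
from h import *
c=cap('wrist'); save(c,'w4.png'); W=cloud(c)
D=np.hypot(W[...,0]-588.8,W[...,1]-116.7)
for nm,lo,hi,a,b in(('grip',226,236,85,135),('hub',167,175,0,36),('shaft',174.5,182,0,14),('bar',157,165,30,90)):
    q=W[(W[...,2]>lo)&(W[...,2]<hi)&(D>a)&(D<b)]
    if len(q)>5: print(nm,len(q),q.mean(0).round(1),rect(q[:,:2]))
rel([498.7,53.6,260],125)
E
```

```text
grip 1501 [497.6  54.2 230.2] (array([497.4,  54.3]), array([23.1, 22.9]), 81.1)
hub 2750 [586.2 116.1 170.9] (array([587.3, 117. ]), array([48.2, 48.1]), 35.0)
shaft 329 [588.5 116.5 176.7] (array([588.9, 116.4]), array([15.6, 15.6]), 34.2)
bar 2078 [539.   83.4 160.7] (array([541.4,  85.2]), array([65. , 47.6]), 34.8)
t 9.57 tcp [578.3 108.1 262.8] jaw dir 124.9 w 91.7 F [1.6 0.1 5.7] q6 [ 0.06  0.43  1.28 -0.    1.42 -2.12]
shift [ 0.0024  0.0009 -0.0965]
turn -0.1
```

The crank is fully seated: hub top at 170.9 mm and 6 mm of shaft showing. Now I'll grasp the grip post at (497.5, 54.2).

step_arm:
  targets:
    - [[0, 0, -0.03, 0], [0, 0, -0.06, 0], [0, 0.001, -0.09, 0], [0, 0.001, -0.097, 0], [0.015, 0.001, -0.097, 0]]

```text
time: 9.98
tool_pos: [498.5, 52.4, 250.9]
tcp_rot: [-0.806, 1.559, -0.197]
contact_force: [0.5, 0.0, -0.1]
grip_width: 91.7
```

Run:
```python
from h import *
rel([497.5,54.2,188],125)
```

```text
t 9.98 tcp [498.5  52.4 250.9] jaw dir 124.9 w 91.7 F [ 0.5  0.  -0.1] q6 [-0.05  0.27  1.55 -0.    1.3  -2.23]
shift [ 0.0629  0.0026 -0.0003]
turn -0.1
```

step_arm:
  targets:
    - [[0.02, 0.0025, 0, 0], [0.04, 0.0025, 0, 0], [0.055, 0.0025, 0, 0], [0.062, 0.0025, 0, 0], [0.062, 0.0025, 0, 0]]

```text
time: 10.4
tool_pos: [497.4, 54.4, 187.8]
tcp_rot: [-0.835, 1.561, -0.226]
contact_force: [0.2, -0.3, -0.2]
grip_width: 91.7
```

step_arm:
  targets:
    - [[0, 0, 0, 0], [0, 0, 0, 0], [0, 0, 0, 0], [0, 0, 0, 0], [0, 0, 0, 0]]
  jaw: 1

```text
time: 10.82
tool_pos: [497.7, 54.4, 188.4]
tcp_rot: [-0.815, 1.56, -0.206]
contact_force: [-0.6, -0.0, -0.6]
grip_width: 62.8
```

step_arm:
  targets:
    - [[0, 0, 0, 0], [0, 0, 0, 0], [0, 0, 0, 0], [0, 0, 0, 0], [0, 0, 0, 0]]

```text
time: 11.23
tool_pos: [497.6, 54.4, 188.4]
tcp_rot: [-0.815, 1.56, -0.206]
contact_force: [0.2, -0.7, -0.3]
grip_width: 29.5
```

step_arm:
  targets:
    - [[0, 0, 0, 0], [0, 0, 0, 0], [0, 0, 0, 0], [0, 0, 0, 0], [0, 0, 0, 0]]

```text
time: 11.65
tool_pos: [497.6, 54.4, 188.4]
tcp_rot: [-0.811, 1.56, -0.202]
contact_force: [-0.2, -0.0, -1.2]
grip_width: 23.3
```

```bash
cat >> h.py <<'E'
def arc(C,steps,r=110,z=188,keep=True):
    "rows (tool shifts, m) along the crank circle for angle increments (deg)"
    o,M=tool(); p=o['tool_pos']; a0=np.arctan2(p[1]-C[1],p[0]-C[0])
    y=M[:,1]; print('t',round(o['time'],2),'tcp',p.round(1),'crank ang',np.degrees(a0).round(1),'r',np.hypot(p[0]-C[0],p[1]-C[1]).round(1),'w',round(o['grip_width'],1),'F',o['contact_force'].round(1),'M',o['moment'].round(2),'q6',o['joint_positions'].round(2)[[0,5]])
    for s in steps:
        a=a0+np.radians(s); t=[C[0]+r*np.cos(a),C[1]+r*np.sin(a),z]
        print((M.T@(np.array(t)-p)/1000).round(4).tolist())
E
python3 - <<'E'
from h import *
o=bot.get_obs(); p=o['tool_pos']
arc((588,116.8),np.arange(9,91,9),z=p[2])
E
```

```text
t 11.65 tcp [497.6  54.4 188.4] crank ang -145.4 r 109.8 w 23.3 F [-0.2 -0.  -1.2] M [0.14 0.02 0.01] q6 [-0.04 -2.22]
[0.0001, -0.0172, 0.0011]
[0.0003, -0.034, 0.005]
[0.0005, -0.05, 0.0116]
[0.0006, -0.0647, 0.0205]
[0.0008, -0.0779, 0.0317]
[0.001, -0.0892, 0.0447]
[0.0012, -0.0983, 0.0594]
[0.0013, -0.1049, 0.0753]
[0.0015, -0.1091, 0.0921]
[0.0016, -0.1105, 0.1093]
```

step_arm:
  targets:
    - [[0, -0.009, 0.0003, 0], [0, -0.0172, 0.0011, 0], [0.0003, -0.034, 0.005, 0], [0.0005, -0.05, 0.0116, 0], [0.0006, -0.0647, 0.0205, 0]]

```text
time: 12.07
tool_pos: [552.0, 12.8, 188.3]
tcp_rot: [-0.632, 1.561, -0.024]
contact_force: [-0.0, 7.0, 0.7]
grip_width: 23.4
```

Run:
```python
from h import *
o=bot.get_obs(); p=o['tool_pos']
arc((588,116.8),np.arange(9,91,9),z=188.2)
```

```text
t 12.07 tcp [552.   12.8 188.3] crank ang -109.1 r 110.0 w 23.4 F [-0.   7.   0.7] M [1.59 0.2  0.04] q6 [-0.12 -2.3 ]
[0.0002, -0.0131, 0.0112]
[0.0004, -0.0243, 0.0244]
[0.0006, -0.0333, 0.0391]
[0.0007, -0.0399, 0.055]
[0.0009, -0.0439, 0.0718]
[0.001, -0.0452, 0.089]
[0.0011, -0.0439, 0.1063]
[0.0012, -0.0398, 0.123]
[0.0013, -0.0332, 0.139]
[0.0014, -0.0242, 0.1537]
```

step_arm:
  targets:
    - [[0.0002, -0.0131, 0.0112, 0], [0.0004, -0.0243, 0.0244, 0], [0.0006, -0.0333, 0.0391, 0], [0.0007, -0.0399, 0.055, 0], [0.0009, -0.0439, 0.0718, 0]]

```text
time: 12.48
tool_pos: [636.5, 16.6, 188.2]
tcp_rot: [-0.65, 1.563, -0.043]
contact_force: [-4.1, 1.2, 4.1]
grip_width: 23.5
```

Run:
```python
from h import *
arc((588,116.8),np.arange(9,91,9),z=188.2)
```

```text
t 12.48 tcp [636.5  16.6 188.2] crank ang -64.2 r 111.3 w 23.5 F [-4.1  1.2  4.1] M [ 0.59  0.97 -0.01] q6 [-0.09 -2.27]
[0.0001, -0.0001, 0.0174]
[0.0002, 0.0013, 0.0346]
[0.0003, 0.0053, 0.0514]
[0.0004, 0.0119, 0.0673]
[0.0004, 0.021, 0.082]
[0.0005, 0.0322, 0.0952]
[0.0005, 0.0453, 0.1064]
[0.0004, 0.0601, 0.1154]
[0.0004, 0.076, 0.122]
[0.0004, 0.0928, 0.126]
```

step_arm:
  targets:
    - [[0.0001, 0, 0.0174, 0], [0.0002, 0.0013, 0.0346, 0], [0.0003, 0.0053, 0.0514, 0], [0.0004, 0.0119, 0.0673, 0], [0.0004, 0.021, 0.082, 0]]

```text
time: 12.9
tool_pos: [693.2, 78.8, 188.4]
tcp_rot: [-0.887, 1.562, -0.282]
contact_force: [-1.9, -2.6, 2.3]
grip_width: 23.5
```

Run:
```python
from h import *
arc((588,116.8),np.arange(9,91,9),z=188.2)
```

```text
t 12.9 tcp [693.2  78.8 188.4] crank ang -19.8 r 111.9 w 23.5 F [-1.9 -2.6  2.3] M [-0.15  0.39  0.04] q6 [ 0.   -2.17]
[0.0002, 0.0126, 0.0121]
[0.0002, 0.0256, 0.0235]
[0.0001, 0.0403, 0.0326]
[0.0, 0.0562, 0.0394]
[-0.0, 0.0729, 0.0435]
[-0.0002, 0.0901, 0.0451]
[-0.0003, 0.1073, 0.0439]
[-0.0004, 0.1241, 0.04]
[-0.0006, 0.1401, 0.0335]
[-0.0007, 0.1549, 0.0246]
```

step_arm:
  targets:
    - [[0.0002, 0.013, 0.0124, 0], [0.0002, 0.026, 0.024, 0], [0.0001, 0.0405, 0.0332, 0], [0, 0.0564, 0.04, 0], [0, 0.073, 0.044, 0]]

```text
time: 13.32
tool_pos: [688.5, 165.2, 188.4]
tcp_rot: [-0.808, 1.56, -0.203]
contact_force: [2.3, -1.2, 1.4]
grip_width: 23.3
```

Run:
```python
from h import *
arc((588.8,116.7),np.arange(4,45,4),z=188.2)
```

```text
t 13.32 tcp [688.5 165.2 188.4] crank ang 25.9 r 110.9 w 23.3 F [ 2.3 -1.2  1.4] M [-0.21 -0.33 -0.05] q6 [ 0.13 -2.05]
[0.0001, 0.0078, 0.0]
[0.0001, 0.0154, 0.0004]
[0.0, 0.0231, 0.0002]
[-0.0, 0.0307, -0.0005]
[-0.0001, 0.0383, -0.0017]
[-0.0002, 0.0458, -0.0035]
[-0.0003, 0.0531, -0.0057]
[-0.0003, 0.0603, -0.0085]
[-0.0004, 0.0672, -0.0118]
[-0.0005, 0.0739, -0.0156]
[-0.0006, 0.0803, -0.0198]
```

step_arm:
  targets:
    - [[0, 0.0078, 0, 0], [0, 0.0154, 0.0003, 0], [0, 0.0231, 0.0002, 0], [0, 0.0307, -0.0005, 0], [0, 0.0383, -0.0017, 0]]

```text
time: 13.73
tool_pos: [665.3, 196.5, 188.5]
tcp_rot: [-0.709, 1.558, -0.104]
contact_force: [4.6, 1.5, 1.7]
grip_width: 23.5
```

Run:
```python
from h import *
arc((588.8,116.7),np.arange(1,13,1),z=188.2)
```

```text
t 13.73 tcp [665.3 196.5 188.5] crank ang 46.2 r 110.5 w 23.5 F [4.6 1.5 1.7] M [ 0.25 -0.51  0.04] q6 [ 0.18 -2.  ]
[0.0002, 0.0018, -0.0009]
[0.0002, 0.0036, -0.0013]
[0.0002, 0.0055, -0.0018]
[0.0002, 0.0074, -0.0023]
[0.0002, 0.0092, -0.0028]
[0.0001, 0.011, -0.0034]
[0.0001, 0.0129, -0.004]
[0.0001, 0.0147, -0.0046]
[0.0001, 0.0165, -0.0053]
[0.0001, 0.0183, -0.006]
[0.0, 0.0201, -0.0067]
[0.0, 0.0218, -0.0074]
```

step_arm:
  targets:
    - [[0, 0.0018, -0.0005, 0], [0, 0.0036, -0.001, 0], [0, 0.0055, -0.0016, 0], [0, 0.0074, -0.0021, 0], [0, 0.0092, -0.0027, 0]]

```text
time: 14.15
tool_pos: [658.2, 202.5, 188.5]
tcp_rot: [-0.656, 1.558, -0.051]
contact_force: [4.1, 2.3, 1.2]
grip_width: 23.1
```

Run:
```python
from h import *
arc((588.8,116.7),np.arange(1,13,1),z=188.2)
```

```text
t 14.15 tcp [658.2 202.5 188.5] crank ang 51.1 r 110.3 w 23.1 F [4.1 2.3 1.2] M [ 0.45 -0.64 -0.05] q6 [ 0.19 -1.99]
[0.0003, 0.0017, -0.0009]
[0.0003, 0.0036, -0.0015]
[0.0003, 0.0054, -0.0021]
[0.0002, 0.0072, -0.0028]
[0.0002, 0.009, -0.0034]
[0.0002, 0.0108, -0.0042]
[0.0002, 0.0125, -0.0049]
[0.0002, 0.0143, -0.0057]
[0.0001, 0.016, -0.0065]
[0.0001, 0.0178, -0.0073]
[0.0001, 0.0195, -0.0082]
[0.0001, 0.0212, -0.0091]
```

step_arm:
  targets:
    - [[0, 0.0018, -0.0006, 0], [0, 0.0036, -0.0012, 0], [0, 0.0055, -0.0019, 0], [0, 0.0073, -0.0026, 0], [0, 0.009, -0.0033, 0]]

```text
time: 14.57
tool_pos: [650.3, 208.3, 188.5]
tcp_rot: [-0.624, 1.557, -0.019]
contact_force: [4.8, 2.6, 2.1]
grip_width: 23.4
```

Run:
```python
from h import *
arc((588.8,116.7),np.arange(1,9,1),z=188.2)
c=cap('top'); save(c,'t2.png')
s=cap('scene'); save(s,'s3.png')
A=cv2.resize(s['color'][60:240,340:580],(800,600),interpolation=cv2.INTER_CUBIC)
cv2.imwrite('pics/s3c.png',cv2.cvtColor(A,cv2.COLOR_RGB2BGR))
```

```text
t 14.57 tcp [650.3 208.3 188.5] crank ang 56.1 r 110.3 w 23.4 F [4.8 2.6 2.1] M [ 0.49 -0.56  0.04] q6 [ 0.2  -1.98]
[0.0003, 0.0017, -0.001]
[0.0003, 0.0034, -0.0018]
[0.0002, 0.0052, -0.0025]
[0.0002, 0.0069, -0.0034]
[0.0002, 0.0087, -0.0042]
[0.0002, 0.0104, -0.0051]
[0.0001, 0.0121, -0.006]
[0.0001, 0.0137, -0.0069]
```

View pics/s3c.png

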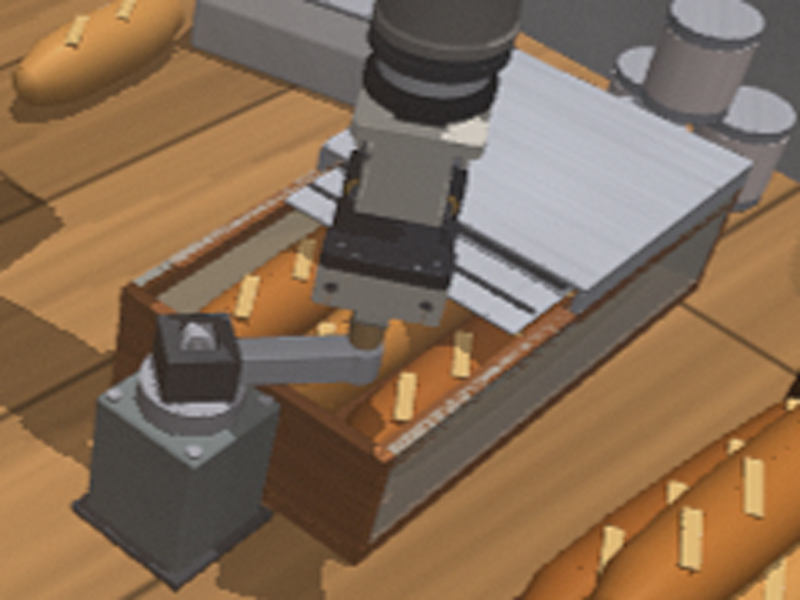

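The crop shows the cover's edge still about 1.5 slats short of the hood, so it isn't fully open yet. I'll continue in small steps.

step_arm:
  targets:
    - [[0, 0.0034, -0.0014, 0], [0, 0.0069, -0.003, 0], [0, 0.0104, -0.0047, 0], [0, 0.0137, -0.0066, 0], [0, 0.017, -0.0087, 0]]

```text
time: 15.08
tool_pos: [636.7, 215.7, 189.2]
tcp_rot: [-0.716, 1.548, -0.112]
contact_force: [19.1, -3.7, -0.8]
grip_width: 23.7
```

Run:
```python
from h import *
arc((588.8,116.7),np.arange(1,11,1),z=188.2)
```

```text
t 15.08 tcp [636.7 215.7 189.2] crank ang 64.2 r 110.0 w 23.7 F [19.1 -3.7 -0.8] M [-0.67 -3.23 -0.01] q6 [ 0.22 -1.96]
[0.0009, 0.0017, -0.001]
[0.0009, 0.0033, -0.002]
[0.0008, 0.0049, -0.003]
[0.0008, 0.0066, -0.004]
[0.0008, 0.0081, -0.0051]
[0.0007, 0.0097, -0.0062]
[0.0007, 0.0113, -0.0073]
[0.0006, 0.0128, -0.0085]
[0.0006, 0.0143, -0.0097]
[0.0006, 0.0158, -0.0109]
```

step_arm:
  targets:
    - [[0, 0.001, -0.0005, 0], [0, 0.002, -0.001, 0], [0, 0.003, -0.0016, 0], [0, 0.004, -0.0022, 0], [0, 0.004, -0.0022, 0]]

```text
time: 15.5
tool_pos: [636.3, 215.9, 189.4]
tcp_rot: [-0.747, 1.54, -0.144]
contact_force: [16.8, -3.4, -2.0]
grip_width: 23.5
```

Run:
```python
from h import *
arc((588.8,116.7),[-1,-2,-3])
s=cap('scene'); save(s,'s4.png')
A=cv2.resize(s['color'][60:240,340:580],(800,600),interpolation=cv2.INTER_CUBIC)
cv2.imwrite('pics/s4c.png',cv2.cvtColor(A,cv2.COLOR_RGB2BGR))
```

```text
t 15.5 tcp [636.3 215.9 189.4] crank ang 64.4 r 109.9 w 23.5 F [16.8 -3.4 -2. ] M [-0.25 -2.71  0.02] q6 [ 0.22 -1.95]
[0.0015, -0.0016, 0.001]
[0.0015, -0.0033, 0.0019]
[0.0016, -0.005, 0.0028]
```

View pics/s4c.png

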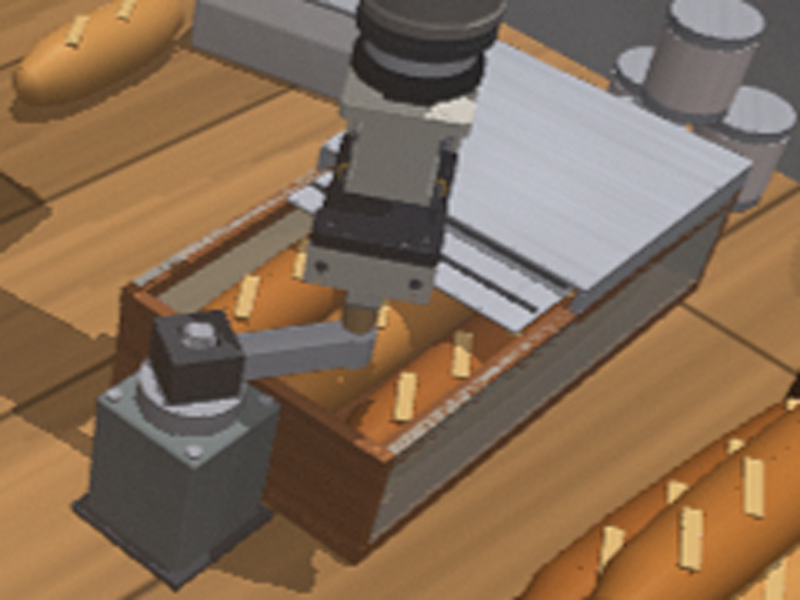

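The cover edge at (517,332) hasn't moved since the last view, and the grip resists with about 17 N (about 2 N m), so the stop is reached. I'll back off about 4° within the play, then release and rise.

step_arm:
  targets:
    - [[0, -0.002, 0.001, 0], [0, -0.004, 0.0022, 0], [0, -0.006, 0.0034, 0], [0, -0.008, 0.0046, 0], [0, -0.008, 0.0046, 0]]

```text
time: 15.97
tool_pos: [644.1, 211.8, 189.0]
tcp_rot: [-0.757, 1.542, -0.155]
contact_force: [2.1, 3.2, -0.4]
grip_width: 23.3
```

step_arm:
  targets:
    - [[0, 0, 0, 0], [0, 0, 0, 0], [0, 0, 0, 0], [0, 0, 0, 0], [0, 0, 0, 0]]
  jaw: 0

```text
time: 16.38
tool_pos: [643.9, 211.7, 189.0]
tcp_rot: [-0.772, 1.542, -0.17]
contact_force: [-0.4, 0.1, -0.6]
grip_width: 52.5
```

step_arm:
  targets:
    - [[0, 0, 0, 0], [-0.01, 0, 0, 0], [-0.035, 0, 0, 0], [-0.06, 0, 0, 0], [-0.08, 0, 0, 0]]

```text
time: 16.8
tool_pos: [641.9, 212.1, 271.8]
tcp_rot: [-0.749, 1.54, -0.147]
contact_force: [0.2, 0.4, 0.8]
grip_width: 85.3
```

step_arm:
  targets:
    - [[0, -0.02, -0.03, 0], [0, -0.035, -0.06, 0], [0, -0.035, -0.08, 0], [0, -0.035, -0.085, 0], [0, -0.035, -0.085, 0]]

```text
time: 17.22
tool_pos: [591.2, 134.4, 272.1]
tcp_rot: [-0.735, 1.539, -0.134]
contact_force: [0.2, 0.8, -0.4]
grip_width: 91.8
```

```bash
cat > m.py <<'E'
from h import *
c=cap('wrist'); save(c,'w5.png'); np.savez('pics/w5.npz',**c); W=cloud(c)
D=np.hypot(W[...,0]-588.8,W[...,1]-116.7)
for nm,lo,hi,a,b in(('grip',226,236,85,135),('hub',167,174,0,36),('shaft',174.5,182,0,14),('bar',157,165,35,90)):
    q=W[(W[...,2]>lo)&(W[...,2]<hi)&(D>a)&(D<b)]
    if len(q)>5: print(nm,len(q),q.mean(0).round(1),rect(q[:,:2]))
rel([589,117,262],None)
E
python3 m.py
```

```text
grip 549 [644.2 209.7 229.7] (array([645.2, 210.9]), array([20.1, 22.8]), 36.2)
hub 2659 [588.  116.1 171. ] (array([589.2, 116.6]), array([48.3, 48.4]), 59.2)
shaft 317 [588.5 116.5 176.7] (array([589. , 116.7]), array([15.5, 15.4]), 48.0)
bar 1227 [620.  169.6 160.5] (array([620.7, 169.7]), array([56.1, 22.2]), 59.4)
t 17.27 tcp [591.9 135.2 271.8] jaw dir 124.5 w 91.8 F [0.  0.4 0.6] q6 [ 0.1   0.45  1.23 -0.01  1.43 -2.07]
shift [ 0.0098 -0.0132 -0.013 ]
```

Shaft flats now read 48°, which is 5° (case) plus 223°, so the shaft is at 3.9 rad, its open stop. The crank sits at 59.3°, inside its play. Next I'll turn the jaw to 149° to take the hub.

step_arm:
  targets:
    - [[0, 0, 0, -6], [0, 0, 0, -12], [0, 0, 0, -18], [0, 0, 0, -24.8], [0, 0, 0, -24.8]]

```text
time: 17.68
tool_pos: [592.7, 136.4, 271.7]
tcp_rot: [-1.153, 1.539, -0.113]
contact_force: [-0.3, -0.3, -0.2]
grip_width: 91.8
```

```bash
python3 m.py
python3 - <<'E'
from h import *
rel([597.2,130.5,143.5],149.3)
o,M=tool(); print(M[:,0])
E
```

```text
grip 586 [644.3 209.  229.6] (array([645., 210.]), array([21., 23.]), 59.9)
hub 2712 [588.4 115.5 171. ] (array([589.3, 116.7]), array([48.6, 48.2]), 59.1)
shaft 331 [588.9 116.2 176.7] (array([589.2, 116.6]), array([15.6, 15.4]), 48.9)
bar 1244 [620.5 169.2 160.5] (array([620.6, 169.6]), array([56.1, 21.6]), 58.6)
t 17.73 tcp [592.6 136.3 271.7] jaw dir 149.2 w 92.1 F [ 0.2  0.1 -0.1] q6 [ 0.1   0.45  1.23 -0.01  1.43 -2.5 ]
shift [ 0.0096 -0.0065 -0.0185]
t 17.73 tcp [592.6 136.3 271.7] jaw dir 149.2 w 92.1 F [ 0.2  0.1 -0.1] q6 [ 0.1   0.45  1.23 -0.01  1.43 -2.5 ]
shift [ 0.1283 -0.0032 -0.0043]
turn -0.1
[ 0.03182727 -0.00365626 -0.9994867 ]
```

step_arm:
  targets:
    - [[0.02, -0.0032, -0.0043, 0], [0.055, -0.0032, -0.0043, 0], [0.09, -0.0032, -0.0043, 0], [0.11, -0.0032, -0.0043, 0], [0.12, -0.0032, -0.0043, 0]]

```text
time: 18.15
tool_pos: [595.7, 130.9, 148.1]
tcp_rot: [-1.183, 1.544, -0.152]
contact_force: [-0.6, -0.4, 0.1]
grip_width: 91.9
```

Run:
```python
from h import *
rel([597.2,130.5,143.5],149)
```

```text
t 18.15 tcp [595.7 130.9 148.1] jaw dir 149.0 w 91.9 F [-0.6 -0.4  0.1] q6 [ 0.09  0.55  1.41 -0.01  1.15 -2.5 ]
shift [ 0.0046 -0.0014  0.0004]
turn 0.0
```

step_arm:
  targets:
    - [[0.0025, -0.0014, 0.0004, 0], [0.0045, -0.0014, 0.0004, 0], [0.0045, -0.0014, 0.0004, 0], [0.0045, -0.0014, 0.0004, 0], [0.0045, -0.0014, 0.0004, 0]]

```text
time: 18.57
tool_pos: [598.0, 130.6, 145.1]
tcp_rot: [-1.159, 1.542, -0.129]
contact_force: [0.1, 0.3, 0.4]
grip_width: 91.7
```

step_arm:
  targets:
    - [[0, 0, 0, 0], [0, 0, 0, 0], [0, 0, 0, 0], [0, 0, 0, 0], [0, 0, 0, 0]]
  jaw: 1

```text
time: 18.98
tool_pos: [598.0, 130.6, 145.2]
tcp_rot: [-1.158, 1.541, -0.128]
contact_force: [1.1, 0.3, 0.4]
grip_width: 63.0
```

step_arm:
  targets:
    - [[0, 0, 0, 0], [0, 0, 0, 0], [0, 0, 0, 0], [0, 0, 0, 0], [0, 0, 0, 0]]

```text
time: 19.4
tool_pos: [597.9, 130.6, 145.2]
tcp_rot: [-1.156, 1.542, -0.126]
contact_force: [-0.1, 0.3, -0.0]
grip_width: 47.7
```

step_arm:
  targets:
    - [[0, 0.0003, 0, 1], [0, 0.0006, 0, 2], [0, 0.001, 0, 3.5], [0, 0.0014, 0, 5], [0, 0.0014, 0, 5]]

```text
time: 19.82
tool_pos: [598.7, 130.6, 145.3]
tcp_rot: [-1.082, 1.537, -0.142]
contact_force: [7.6, -1.9, -5.2]
grip_width: 47.9
```

Run:
```python
from h import *
rel([588.9+16*np.cos(np.radians(54)),116.7+16*np.sin(np.radians(54)),143.5],144); print(bot.get_obs()['moment'])
```

```text
t 19.82 tcp [598.7 130.6 145.3] jaw dir 143.9 w 47.9 F [ 7.6 -1.9 -5.2] q6 [ 0.09  0.55  1.42 -0.01  1.14 -2.41]
shift [ 0.0018 -0.0002 -0.001 ]
turn -0.1
[-0.42347801 -1.13842303  0.02517258]
```

step_arm:
  targets:
    - [[0, 0, -0.001, 0], [-0.001, 0, -0.001, 0], [-0.003, 0, -0.001, 0], [-0.006, 0, -0.001, 0], [-0.009, 0, -0.001, 0]]

```text
time: 20.23
tool_pos: [598.1, 129.6, 153.1]
tcp_rot: [-1.092, 1.537, -0.153]
contact_force: [6.8, 0.5, -9.7]
grip_width: 48.1
```

step_arm:
  targets:
    - [[-0.003, 0, 0, 0], [-0.006, 0, 0, 0], [-0.009, 0, 0, 0], [-0.012, 0, 0, 0], [-0.015, 0, 0, 0]]

```text
time: 20.65
tool_pos: [597.9, 129.6, 167.1]
tcp_rot: [-1.1, 1.538, -0.161]
contact_force: [5.7, 0.1, -9.9]
grip_width: 48.0
```

Run:
```python
from h import *
rel([588.9+16*np.cos(np.radians(54)),116.7+16*np.sin(np.radians(54)),195],144); o,M=tool(); print(o['moment'],M[:,0])
```

```text
t 20.65 tcp [597.9 129.6 167.1] jaw dir 143.8 w 48.0 F [ 5.7  0.1 -9.9] q6 [ 0.09  0.53  1.39 -0.01  1.19 -2.41]
shift [-0.0279 -0.0012  0.0007]
turn -0.2
[ 0.10797583 -0.96800575  0.0279244 ] [ 0.03276436 -0.00531865 -0.99944895]
```

step_arm:
  targets:
    - [[-0.004, -0.001, 0.0003, 0], [-0.011, -0.0015, 0.0005, 0], [-0.019, -0.002, 0.0009, 0], [-0.027, -0.002, 0.0012, 0], [-0.035, -0.002, 0.0012, 0]]

```text
time: 21.07
tool_pos: [598.7, 129.6, 203.0]
tcp_rot: [-1.109, 1.538, -0.17]
contact_force: [-0.0, 0.1, -6.6]
grip_width: 47.9
```

step_arm:
  targets:
    - [[-0.008, 0, 0, 0], [-0.016, 0, 0, 0], [-0.024, 0, 0, 0], [-0.03, 0, 0, 0], [-0.03, 0, 0, 0]]

```text
time: 21.48
tool_pos: [598.4, 129.8, 234.9]
tcp_rot: [-1.088, 1.535, -0.149]
contact_force: [0.3, 0.0, -6.6]
grip_width: 47.9
```

Run:
```python
from h import *
rel([471.5,-304.5,220],120); o,M=tool(); print(o['moment'],M.round(3))
c=cap('scene'); save(c,'s5.png')
c=cap('wrist'); save(c,'w6.png'); W=cloud(c)
# tilt of bar top while held (tool z toward grip)
L=(W-o['tool_pos'])@M
cv2.imwrite('pics/c6.png',cv2.cvtColor(np.hstack([cv2.resize(c['color'],(400,250)),cv2.resize(cap('scene')['color'][60:240,340:628],(400,250))]),cv2.COLOR_RGB2BGR))
```

```text
t 21.48 tcp [598.4 129.8 234.9] jaw dir 143.8 w 47.9 F [ 0.3  0.  -6.6] q6 [ 0.09  0.48  1.29 -0.01  1.34 -2.42]
shift [ 0.0127 -0.1536 -0.4257]
turn 23.8
[ 0.06807869  0.08354814 -0.01957006] [[ 0.035 -0.807  0.59 ]
 [-0.005  0.59   0.807]
 [-0.999 -0.031  0.016]]
```

View pics/c6.png

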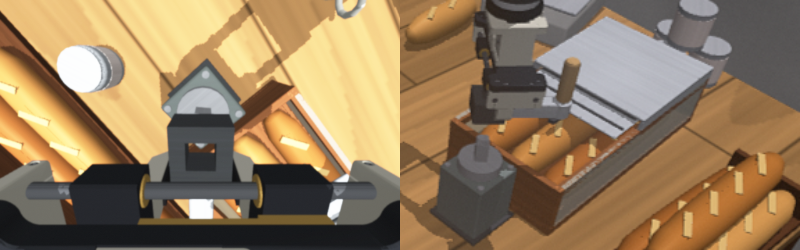

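The crank is clear of the shaft with the cover still open, and the wrist view shows it held square. I'll turn it first because of the joint 6 range, then carry it to the board.

step_arm:
  targets:
    - [[0, 0, 0, 6], [0, 0, 0, 12], [0, 0, 0, 18], [0, 0, 0, 23.8], [0, 0, 0, 23.8]]

```text
time: 22.05
tool_pos: [597.1, 129.6, 231.7]
tcp_rot: [-0.711, 1.541, -0.191]
contact_force: [-0.3, -0.4, -6.6]
grip_width: 48.3
```

step_arm:
  targets:
    - [[0, -0.014, -0.015, 0], [0, -0.038, -0.04, 0], [0, -0.064, -0.067, 0], [0, -0.09, -0.094, 0], [0, -0.116, -0.121, 0]]

```text
time: 22.47
tool_pos: [548.9, -32.4, 230.8]
tcp_rot: [-0.719, 1.541, -0.195]
contact_force: [0.8, -0.6, -6.7]
grip_width: 48.2
```

step_arm:
  targets:
    - [[0, -0.026, -0.027, 0], [0, -0.052, -0.054, 0], [0, -0.078, -0.081, 0], [0, -0.104, -0.108, 0], [0, -0.13, -0.135, 0]]

```text
time: 22.88
tool_pos: [496.2, -214.1, 230.2]
tcp_rot: [-0.721, 1.541, -0.193]
contact_force: [1.6, 0.4, -6.7]
grip_width: 47.5
```

Run:
```python
from h import *
rel([472.9,-303.3,150],120); rel([472.9,-303.3,40],120)
```

```text
t 22.88 tcp [ 496.2 -214.1  230.2] jaw dir 120.3 w 47.5 F [ 1.6  0.4 -6.7] q6 [-0.56  0.35  1.5   0.01  1.26 -2.66]
shift [ 0.08   -0.0638 -0.0669]
turn 0.3
t 22.88 tcp [ 496.2 -214.1  230.2] jaw dir 120.3 w 47.5 F [ 1.6  0.4 -6.7] q6 [-0.56  0.35  1.5   0.01  1.26 -2.66]
shift [ 0.19   -0.0616 -0.0693]
turn 0.3
```

step_arm:
  targets:
    - [[0, -0.022, -0.023, 0], [0.01, -0.042, -0.044, 0], [0.035, -0.058, -0.061, 0], [0.065, -0.0635, -0.067, 0], [0.09, -0.0635, -0.067, 0]]

```text
time: 23.3
tool_pos: [471.7, -305.7, 138.3]
tcp_rot: [-0.752, 1.542, -0.224]
contact_force: [-0.1, 0.4, -6.5]
grip_width: 48.1
```

step_arm:
  targets:
    - [[0.03, 0.001, -0.001, 0], [0.055, 0.001, -0.002, 0], [0.078, 0.001, -0.002, 0], [0.092, 0.002, -0.002, 0], [0.098, 0.002, -0.002, 0]]

```text
time: 23.72
tool_pos: [470.4, -304.5, 37.5]
tcp_rot: [-0.661, 1.546, -0.129]
contact_force: [0.5, -1.0, -7.3]
grip_width: 47.7
```

Run:
```python
from h import *
rel([472.9,-303.3,24],120); o,M=tool(); print(M[:,0].round(3))
c=cap('scene'); W=cloud(c); s=c['color']
# underside height of the held crank: side-face points; bar-top heights near hub and near grip
from math import *
d=M[:2,2]; h=o['tool_pos'][:2]-16.5*d/np.linalg.norm(d)
u=(W[...,:2]-h)@(d/np.linalg.norm(d)); v=(W[...,:2]-h)@np.array([-d[1],d[0]])/np.linalg.norm(d)
for a,b in((35,55),(55,75),(75,95)):
    q=W[(u>a)&(u<b)&(abs(v)<10)&(W[...,2]>30)&(W[...,2]<90)]
    print(a,b,len(q),np.median(q[:,2]) if len(q) else '')
q=W[(abs(u-110)<12)&(abs(v)<14)&(W[...,2]>90)]; print('grip top',len(q),np.percentile(q[:,2],[50,90]) if len(q) else '')
cv2.imwrite('pics/s7.png',cv2.cvtColor(cv2.resize(s[170:350,130:370],(800,600)),cv2.COLOR_RGB2BGR))
```

```text
t 23.72 tcp [ 470.4 -304.5   37.5] jaw dir 120.5 w 47.7 F [ 0.5 -1.  -7.3] q6 [-0.72  0.61  1.67  0.02  0.84 -2.83]
shift [ 0.0135 -0.      0.0024]
turn 0.5
[ 0.025 -0.003 -1.   ]
35 55 116 52.012177654707045
55 75 114 52.000991145111804
75 95 116 52.22321211236891
grip top 163 [119.02512821 124.0270882 ]
```

The crank hangs level, with the bar top at 52.0–52.2 mm and its underside about 14 mm above the board. I'll lower it gently.

step_arm:
  targets:
    - [[0.003, 0, 0.001, 0], [0.006, 0, 0.002, 0], [0.009, 0, 0.002, 0], [0.011, 0, 0.002, 0], [0.012, 0, 0.002, 0]]

```text
time: 24.18
tool_pos: [473.0, -303.8, 26.1]
tcp_rot: [-0.692, 1.545, -0.16]
contact_force: [0.0, -0.8, -6.4]
grip_width: 48.0
```

step_arm:
  targets:
    - [[0.0003, 0, 0, 0], [0.0006, 0, 0, 0], [0.001, 0, 0, 0], [0.0013, 0, 0, 0], [0.0015, 0, 0, 0]]

```text
time: 24.6
tool_pos: [473.0, -303.9, 24.6]
tcp_rot: [-0.693, 1.545, -0.162]
contact_force: [0.2, 0.2, -7.9]
grip_width: 47.9
```

step_arm:
  targets:
    - [[0.0003, 0, 0, 0], [0.0006, 0, 0, 0], [0.001, 0, 0, 0], [0.0013, 0, 0, 0], [0.0015, 0, 0, 0]]

```text
time: 25.02
tool_pos: [473.0, -303.9, 23.0]
tcp_rot: [-0.691, 1.545, -0.159]
contact_force: [0.1, -0.0, -6.7]
grip_width: 47.8
```

step_arm:
  targets:
    - [[0.0002, 0, 0, 0], [0.0004, 0, 0, 0], [0.0006, 0, 0, 0], [0.0008, 0, 0, 0], [0.001, 0, 0, 0]]

```text
time: 25.43
tool_pos: [473.1, -303.9, 22.3]
tcp_rot: [-0.694, 1.545, -0.163]
contact_force: [-1.8, 1.6, -1.1]
grip_width: 48.3
```

Contact at 22.3, as expected, and the board carries the weight. Release and rise.

step_arm:
  targets:
    - [[0.0003, 0, 0, 0], [0.0003, 0, 0, 0], [0.0003, 0, 0, 0], [0.0003, 0, 0, 0], [0.0003, 0, 0, 0]]

```text
time: 25.85
tool_pos: [473.1, -303.9, 22.3]
tcp_rot: [-0.697, 1.545, -0.165]
contact_force: [-3.0, 1.9, 0.5]
grip_width: 47.8
```

step_arm:
  targets:
    - [[0, 0, 0, 0], [0, 0, 0, 0], [0, 0, 0, 0], [0, 0, 0, 0], [0, 0, 0, 0]]
  jaw: 0

```text
time: 26.27
tool_pos: [473.3, -304.1, 22.5]
tcp_rot: [-0.712, 1.544, -0.181]
contact_force: [-0.3, -0.3, 0.4]
grip_width: 77.0
```

step_arm:
  targets:
    - [[0, 0, 0, 0], [0, 0, 0, 0], [0, 0, 0, 0], [-0.01, 0, 0, 0], [-0.03, 0, 0, 0]]

```text
time: 26.68
tool_pos: [471.3, -302.9, 51.2]
tcp_rot: [-0.605, 1.548, -0.073]
contact_force: [0.1, 0.3, 0.2]
grip_width: 91.8
```

step_arm:
  targets:
    - [[-0.035, 0, 0, 0], [-0.07, 0, 0, 0], [-0.105, 0, 0, 0], [-0.14, 0, 0, 0], [-0.17, 0, 0, 0]]

```text
time: 27.1
tool_pos: [467.4, -302.6, 224.7]
tcp_rot: [-0.667, 1.546, -0.136]
contact_force: [-0.1, -0.2, 0.1]
grip_width: 91.8
```

Run:
```python
from h import *
rel([473,-304,220])
c=cap('scene'); save(c,'s8.png'); W=cloud(c)
def near(x,y,r,lo,hi): return W[(np.hypot(W[...,0]-x,W[...,1]-y)<r)&(W[...,2]>lo)&(W[...,2]<hi)]
for n,x,y in(('tinA',711,-38),('tinB',397.5,-53.4)):
    q=near(x,y,60,80,90); print(n,rect(q[:,:2]))
q=near(460,-309,40,44,54); print('hub top',q.mean(0).round(1),rect(q[:,:2]))
q=near(510,-281,25,34,43); print('bar top',len(q),np.percentile(q[:,2],[5,50,95]).round(1))
q=near(556,-255,25,95,115); print('grip top',np.median(q,0).round(1),rect(q[:,:2]))
b=near(501,-287,190,8,16); print('board',rect(b[:,:2]))
```

```text
t 27.1 tcp [ 467.4 -302.6  224.7] jaw dir 120.4 w 91.8 F [-0.1 -0.2  0.1] q6 [-0.72  0.39  1.46  0.01  1.27 -2.83]
shift [ 0.0048 -0.004   0.004 ]
tinA (array([712., -39.]), array([66.9, 66.1]), 84.3)
tinB (array([396. , -52.2]), array([65.7, 68.7]), 68.6)
hub top [ 461.2 -310.5   48. ] (array([ 460. , -309.9]), array([49.6, 50.6]), 31.6)
bar top 203 [35.3 37.8 40.6]
grip top [ 559.1 -255.7  106.7] (array([ 556.7, -254.4]), array([20.4, 22.7]), 12.0)
board (array([ 502.6, -283.8]), array([262.8, 260.2]), 6.1)
```

View pics/s8.png

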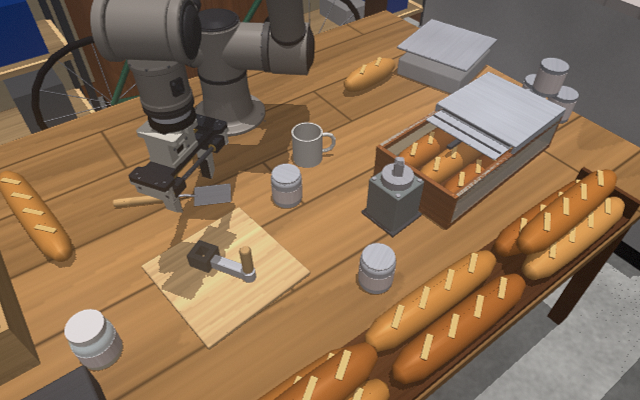

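The scene shows the crank flat on the board (hub 204,256; grip 246,262), the cover open and the tins in place. One numeric check of the cover travel before handing in.

Run:
```python
from h import *
a=np.radians(5.2); ex=np.array([np.cos(a),np.sin(a)]); ey=np.array([-np.sin(a),np.cos(a)])
def edge(c,z0):
    W=cloud(c); r=W[...,:2]-np.array([591.5,117]); x=r@ex; y=r@ey
    g=c['color'].astype(int); grey=(g.max(2)-g.min(2)<35)&(g.min(2)>110)
    m=grey&(x>0)&(x<80)&(y>65)&(y<420)&(W[...,2]>90)&(W[...,2]<129); return np.percentile(y[m],[1,3]).round(1),np.median(W[m][:,2])
print(edge(dict(np.load('pics/scene1.npz')),0)); c=cap('scene'); print(edge(c,0))
W=cloud(c); q=W[(W[...,2]>172)&(W[...,2]<182)&(np.hypot(W[...,0]-591,W[...,1]-117)<16)]; print(rect(q[:,:2]))
```

```text
(array([90.3, 93.2]), np.float64(114.73919510016485))
(array([228.2, 229.4]), np.float64(115.44485299812075))
(array([591.4, 117.7]), array([17.4, 16.9]), 49.3)
```

```bash
python3 -c "
from plant import bot
print(bot.close_job())"
```

```text
the job is handed in; nothing more can be done
None
```

The bread case is open and the crank is back on the board. I handed the job in at about 27 s, and the close call gave no verdict.

I lifted the crank off the board and seated it fully on the shaft, with the hub top at 171 mm. I then turned it counter-clockwise by its grip until it met a hard stop, about 19 N at the grip. After that I lifted it off, lowered it until the board took its weight, and let go.

**Last checks**
- **Cover:** it moved about 137 mm, which matches the roughly 193° the shaft turned. The shaft's flats fit 3.9 rad, taking zero as square with the case.
- **Crank:** it lies flat, hub top at 48.0 mm and bar top at about 38 mm. It is wholly on the board, near the middle.
- **Tins:** both stand upright, within about 2 mm of their first readings, which is within camera noise.

**What disagreed**
- **Camera offset:** the top and scene cameras differed by about 3 mm, so I used the wrist camera for the fit.
- **Play on the shaft:** I read about 11° between crank and shaft, against the 9° the geometry allows. I put this down to noise on the small shaft top.
- **Tool tilt:** the tool picked up about 1.5–2° of tilt while pressing at the stop. The crank still hung level before I set it down.

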